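Load the reagent cartridge into the sloping reader and start it

TASK

Take the blue cartridge out of the steel holder and plug it, black foot first, into the blue-rimmed bay on the sloping deck of the white reader, pushing it fully home so that its body sits flush on the deck. Then press the reader's green start button right down and let it come back up. Leave the orange cartridge standing in its place in the holder.

Things in the scene. Friction and masses are not known exactly. Their poses are not given: they have to be found in the camera images.
- blue_center (a point): Blue cartridge, upright block 100 mm tall, 0.15-0.31 kg. Upper 70 mm: body 44 mm (its x) by 60 mm (y), blue, white cap on the top 8 mm. Lower 30 mm: the plug, a black foot 30 mm (x) by 44 mm (y); the body's overhang above it is the shoulder. This point: its centre, half-way up (50 mm above the foot's underside); z points from foot to cap. A half turn about z makes no difference.
- blue_foot (a point): Centre of the underside of the blue cartridge's black foot, 50 mm below its centre, same axes.
- orange_center (a point): Orange cartridge, same shape and size as the blue one, standing in the other well of the holder; this point is its centre, half-way up.
- holder: Steel holder fixed to the bench, 90 mm (x) by 190 mm (y) by 20 mm high; origin at the centre of its underside, z up. Two wells 34 x 48 mm, 15 mm deep, at y = +50 and -50 mm; each cartridge stands in one, axes along the holder's, its shoulder 15 mm above the holder's top. Which is in which well varies.
- reader: White wedge-shaped instrument fixed to the bench, 200 mm wide (y), 112 mm high at the back, with a dark screen 110 mm wide rising 50 mm above its rear edge. Origin on the bench below the middle of its deck, x to its rear. The grey deck, 130 mm along the slope by 200 mm, is tilted 25 degrees, facing up and to the reader's front (-x).
- bay_mouth (a point): Centre of the bay's mouth, level with the sloping deck, 85 mm above the bench. z: the deck's outward normal (the plug goes in along -z), x up the slope, y across. The bay is a blue-rimmed rectangular hole 33 mm (x) by 47 mm (y), 33 mm deep, chamfered; the 30 mm foot enters until its shoulder meets the deck, the cartridge's x along the bay's x (either way round).
- start_top (a point): Centre of the top of the round green start button (32 mm across) in a black housing on the same deck, 105 mm from the bay's centre along the deck's -y; same tilted axes, pressed along -z.
- start (a joint): Start button travel in m: 0 is up, 0.006 is fully down; a spring returns it; fully down takes about 5 N.

How it is judged:
On the way, in this order (a step that is already met when the one before it is completed fails the run):
1. the blue cartridge is plugged fully into the bay (x of blue_foot in the frame of bay_mouth between -0.005 and 0.005 m and y of blue_foot in the frame of bay_mouth between -0.005 and 0.005 m and z of blue_foot in the frame of bay_mouth below -0.026 m and angle between the z axis of blue_center and the z axis of bay_mouth, either way round below 0.12 rad), for 0.2 s.
2. then the start button is pressed down (value of joint start above 0.0045 m), for 0.05 s.
At the end, for the whole second after the job is handed in: Blue cartridge released in the bay, foot at least 26 mm deep (30 is flush), within 5 mm of the bay's axis and 0.12 rad of its direction; start button pressed 4.5 mm or more after that and up again (under 1.5 mm); orange cartridge within 20 mm of its start, upright to 0.15 rad (all of step 1 and value of joint start below 0.0015 m and linear speed of blue below 0.02 m/s and contact force between blue and the fingers below 0.1 N and distance of orange_center from where it was at the start of the episode below 0.02 m and angle between orange_center's own z axis and vertical below 0.15 rad); the robot touches nothing.
It fails at once if the orange cartridge is knocked over or taken out of its well (angle between orange_center's own z axis and vertical above 0.4 rad or distance of orange_center from where it was at the start of the episode above 0.04 m).
It also fails if it takes over 54 s, if anything falls off the work surface, if the arm or the gripper's body presses on something with over 40 N, if the wrist force passes 120 N, or if a joint passes its speed limit or range.

ROBOT

A 7-joint arm with a two-finger parallel gripper is mounted at the origin on the work surface. World frame = base frame: x ahead of the robot, y to its left, z up, the work surface at z = 0. Lengths are in m, angles in rad, forces in N, time in s.
With the tool pointing down it reaches from about 0.4 to 0.85 m from the base axis. Payload 10.4 kg.
Tool frame: the origin (TCP) lies midway between the tips of the shut fingers; the grasp point (between the pads) lies 19 mm behind it; z points along the fingers, y is the line along which they close (so a half turn about z gives the same grasp; the last joint's range is limited). The gripper opens to 87 mm and grips with 3 to 60 N. Pads are 19 mm wide; open, the fingers measure 117 mm over their backs; the gripper's body (75 mm by 190 mm) begins 51 mm behind the grasp point.
Start: joints at [1.209, 0.332, -0.065, 1.46, 0.022, 1.35, -0.088], TCP at [0.208, -0.589, 0.223] pointing down, gripper open.
Joint ranges: [-2.6, 2.6], [-0.5, 2.12], [-1.47, 1.34], [0.16, 2.42], [-1.27, 4.41], [0.06, 2.06], [-2.6, 2.6]. Speed limits (rad/s): [2.22, 2.22, 2.79, 2.79, 3.14, 3.14, 3.14].

INTERFACE

Orientations are given as a unit quaternion [x, y, z, w].
In Python, from station import monitor, imaging, ticket, finder gives the robot as it stands. The module is installed in compiled form; this text tells all that it offers.
- The arm moves only by the shell command python3 -m creep 'ROWS'. ROWS is JSON, a list of rows, each a list of 3 entries, a list of its own where there are three numbers: the finger opening in m, from 0 to 0.087, then the shift along the tool's x, y, z in m, then the turn, a rotation vector about the tool's x, y, z in degrees. In form: [[gripper, [x, y, z], [wx, wy, wz]], ...]. A call has exactly 5 rows; each row shifts and turns the commanded pose from where the row before left it, along the tool's axes as they then stand; what a row does not reach is not made up. A row lasts 1/12 s, in which the tool goes at most 41.7 mm and 7.16 degrees, less where a joint would pass 70% of its speed; a pose out of reach is approached as far as the arm can. A call with a gripper value outside its range is refused whole. The fingers move at their own pace and stop on an object; the grip force is fixed at half the most. Time passes only in rows, so rows that do not move let the fingers close, or fill a call up. It gives the time, the measured TCP pose, the force, the opening and the grip force at its end, in the units of the state.
- monitor.sense(): the state, without advancing time (a new reading comes with each control period).
- imaging.camera(name): name is "scene" or "side" or "wrist"; returns a dict with "img" (480x640x3 uint8, blue, green, red), "K" (3x3 intrinsics, pixels), "pose" (4x4, takes a point from camera to world coordinates); the wrist camera has in their place "hand_eye" (4x4, takes a point from camera to tool coordinates, whose origin is the TCP and whose axes are the flange's). Camera axes: x right, y up, looking along -z (the intrinsics and any distortion apply to the point x, -y, -z); pixel columns grow to the right and rows downward; lengths in m; the calibration is good to about 2 mm. A picture is of the moment at which its call begins: read the wrist's pose just before it. There is no depth.
- ticket.close_job(): hands the job in; it is judged then, once.
Trained networks look in the newest picture that a camera, given by its name, has taken for a name from the list of things; names that differ only in an ending like _2 or _b are one class to them, and where a whole thing is asked for, a point or a joint stands for the part that bears it (a point fixed in the world has none). Each returns a list of dicts, best first, with "p" (0 to 1); they miss things now and then, are a little off and sometimes report something else, mostly with a low value. They report only what shows in the picture. A call takes as long as a camera call.
- finder.regions_of(query, camera): "mask" (480x640 bool, what is visible of it) and "bbox" ([centre column, centre row, width, height] in pixels, round what is visible of it).
The state is a dict: "clock": time; "q": joint angles; "joint_vel": joint speeds; "joint_efforts": joint torques, N m; "tool_pos": TCP position; "eef_rot": TCP orientation; "wrist_force": force on the tool from outside, world axes, zero at the start; "wrist_torque": the same for the moment, N m; "width": finger opening in m; "finger_force": force on a finger pad.
Only numpy, scipy, OpenCV 4.12 (cv2) and the standard library are available. Lean on these libraries where they do the work, as an engineer would, in place of code of your own. Each camera call takes 0.05 s, during which the arm holds its last target. There are 200 camera calls.

## Working session

There is one attempt and no reset: what is moved stays moved. The work goes in short steps, Python scripts to look and compute and a shell command to move; the robot and the scene stay as the last step left them, time stands still between calls to the robot, and variables do not carry over. Pictures are saved under pics/ and viewed, at most 10 in all, crops included, and the job is handed in when it is done.

```bash
mkdir -p pics
cat > h.py <<'E'
import numpy as np, cv2
from scipy.spatial.transform import Rotation as R
from station import monitor, imaging, ticket, finder
def look(n,name=None):
    s=monitor.sense(); c=imaging.camera(n)
    if name: cv2.imwrite('pics/'+name,c['img'])
    if n=='wrist':
        T=np.eye(4);T[:3,:3]=R.from_quat(s['eef_rot']).as_matrix();T[:3,3]=s['tool_pos']
        c['pose']=T@c['hand_eye']
    return c
def P(c):
    V=np.diag([1,-1,-1])@np.linalg.inv(c['pose'])[:3]
    return c['K']@V
def proj(c,X):
    x=P(c)@np.append(X,1); return x[:2]/x[2]
def plane(c,uv,z):
    d=c['pose'][:3,:3]@np.diag([1,-1,-1])@np.linalg.inv(c['K'])@[uv[0],uv[1],1]
    o=c['pose'][:3,3]; return o+d*(z-o[2])/d[2]
E
python3 - <<'E'
from h import *
np.set_printoptions(precision=3,suppress=True)
for n in ['scene','side']:
    c=look(n,n+'1.png'); print(n,c.keys(),c['K'].tolist(),c['pose'])
    for q in ['blue_center','orange_center','holder','reader','start']:
        for r in finder.regions_of(q,n)[:2]: print(q,r['p'],np.array(r['bbox']))
print(monitor.sense())
E
```

```text
scene dict_keys(['img', 'K', 'pose']) [[513.5207546223587, 0.0, 316.811699602496], [0.0, 513.5207546223587, 241.13621461977255], [0.0, 0.0, 1.0]] [[-0.666 -0.519  0.536  1.096]
 [ 0.746 -0.484  0.459  0.379]
 [ 0.021  0.705  0.709  0.714]
 [ 0.     0.     0.     1.   ]]
blue_center 0.78 [227.9 211.   42.8  56.4]
orange_center 0.63 [262.9 236.4  44.5  57.5]
holder 0.66 [248.2 251.2  96.5  66.8]
reader 0.88 [406.8 362.9 177.2 147.6]
reader 0.19 [423.3 351.9 145.4 133.9]
start 0.64 [400.  299.4  20.6  17.6]
side dict_keys(['img', 'K', 'pose']) [[516.1279308166019, 0.0, 317.4586680374662], [0.0, 516.1279308166019, 239.61508556095873], [0.0, 0.0, 1.0]] [[-0.726  0.521 -0.45   0.255]
 [-0.688 -0.537  0.488  0.43 ]
 [ 0.013  0.664  0.748  0.757]
 [ 0.     0.     0.     1.   ]]
blue_center 0.86 [392.5 188.9  39.7  54.5]
orange_center 0.72 [357.9 216.9  38.9  50.9]
holder 0.89 [372.4 228.8 100.5  66.3]
reader 0.56 [207.8 311.8 168.1 176.7]
start 0.59 [253.  298.9  19.4  19.2]
start 0.59 [371.9 230.3 101.9  65.3]
{'clock': 0.6, 'q': array([ 1.209,  0.332, -0.065,  1.46 ,  0.022,  1.35 , -0.089]), 'joint_vel': array([ 0.   ,  0.   ,  0.001,  0.002, -0.001,  0.001, -0.   ]), 'joint_efforts': array([  0.   , -62.276,   0.025, -38.999,  -0.061,   0.032,   0.   ]), 'tool_pos': array([ 0.208, -0.589,  0.223]), 'eef_rot': array([0.986, 0.169, 0.   , 0.   ]), 'wrist_force': array([-0.353,  0.468,  0.056]), 'wrist_torque': array([ 0.025,  0.047, -0.008]), 'finger_force': 0.0, 'width': 0.08700224957111728}
```

View pics/scene1.png

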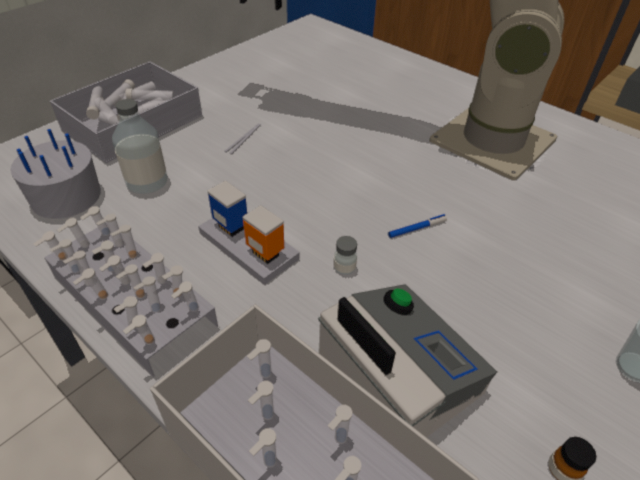

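View pics/side1.png

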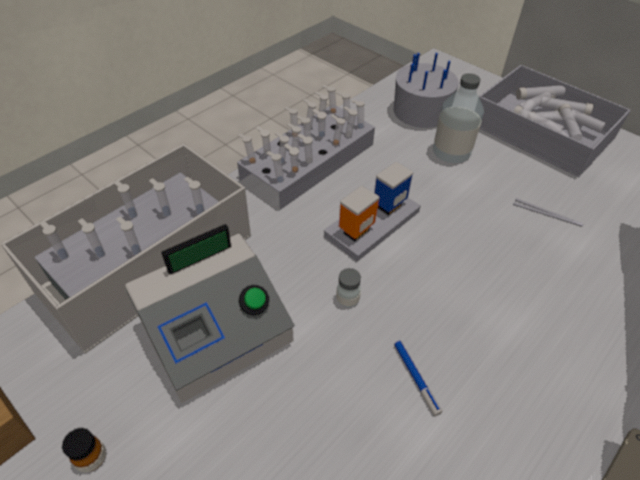

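The scene view shows blue at about (228,208), orange at (264,235), the bay at (445,355) and the button at (401,297). In the side view, blue is at (393,188), orange at (358,213), the bay at (191,332) and the button at (254,299). Next I'll fit poses from both views.

```bash
cat > fit.py <<'E'
from h import *
from scipy.optimize import least_squares
np.set_printoptions(precision=4,suppress=True)
C={n:look(n) for n in ['scene','side']}
def box(b): u,v,w,h=b; return np.array([u-w/2,u+w/2,v-h/2,v+h/2])
B={n:{q:box(finder.regions_of(q,n)[0]['bbox']) for q in ['blue_center','orange_center','holder','start']} for n in C}
def blk(sx,sy,z0,z1,oy=0): return np.array([[i*sx/2,oy+j*sy/2,z] for i in(-1,1) for j in(-1,1) for z in(z0,z1)])
def bb(c,X): p=np.array([proj(c,x) for x in X]); return np.array([p[:,0].min(),p[:,0].max(),p[:,1].min(),p[:,1].max()])
def res(p,s):
    Rz=R.from_euler('z',p[2]).as_matrix(); r=[]
    f=lambda X: X@Rz.T+[p[0],p[1],0]
    for n in C:
        for q,o in (('blue_center',s*.05),('orange_center',-s*.05)):
            X=np.vstack([blk(.044,.06,.035,.105,o),blk(.03,.044,.02,.035,o)])
            d=bb(C[n],f(X))-B[n][q]; r+=list(d[[0,1,2]])
        r+=list((bb(C[n],f(blk(.09,.19,0,.02)))-B[n]['holder'])[[0,1,3]])
    return r
b=B['scene']['blue_center'];o=B['scene']['orange_center']
pb=plane(C['scene'],[b[:2].mean(),b[2:].mean()],.06);po=plane(C['scene'],[o[:2].mean(),o[2:].mean()],.06)
d=pb-po; y0=np.arctan2(-d[0],d[1])
S=least_squares(res,[*(pb+po)[:2]/2,y0],args=(1,),loss='soft_l1')
print('holder(blue at +y)',S.x,np.degrees(S.x[2]),np.round(S.fun,1))
Rz=R.from_euler('z',S.x[2]).as_matrix()
for s in(1,-1): print(s,Rz@[0,s*.05,0]+[S.x[0],S.x[1],0.055])
# bay rim
quad={}
for n,(u,v) in {'scene':(445,355),'side':(191,332)}.items():
    I=C[n]['img'].astype(int); m=((I[...,0]-I[...,2]>40)&(I[...,0]-I[...,1]>25)).astype(np.uint8)
    z=np.zeros_like(m); z[v-40:v+40,u-45:u+45]=1; m*=z
    pts=cv2.findNonZero(m); h=cv2.convexHull(pts); a=cv2.approxPolyN(h,4) if hasattr(cv2,'approxPolyN') else cv2.approxPolyDP(h,4,True)
    quad[n]=a.reshape(-1,2).astype(float); print(n,m.sum(),quad[n])
def ctr(q):
    L=lambda a,b:np.cross([*a,1],[*b,1]); x=np.cross(L(q[0],q[2]),L(q[1],q[3])); return x[:2]/x[2]
def tri(a,b):
    X=cv2.triangulatePoints(P(C['scene']),P(C['side']),np.array(a,float),np.array(b,float))[:,0]; return X[:3]/X[3]
cs,cd=ctr(quad['scene']),ctr(quad['side']); bay=tri(cs,cd)
print('bay tri',bay,'planes',plane(C['scene'],cs,.085),plane(C['side'],cd,.085))
g={}
for n in C:
    I=C[n]['img'].astype(int); m=((I[...,1]-I[...,2]>50)&(I[...,1]-I[...,0]>30)).astype(np.uint8)
    k,l,st,ce=cv2.connectedComponentsWithStats(m); j=1+np.argmax(st[1:,4]); g[n]=ce[j]
    print(n,'green',ce[j],st[j])
bt=tri(g['scene'],g['side']); print('button',bt, 'dist',np.linalg.norm(bt-bay))
# rim corners via tri, order by matching
import itertools
best=min((sum(abs(tri(a,b)[2]-.085) for a,b in zip(quad['scene'],np.roll(quad['side'],k,0))),k) for k in range(4))
for k in range(4):
    X=np.array([tri(a,b) for a,b in zip(quad['scene'],np.roll(quad['side'],k,0))])
    e=[np.linalg.norm(proj(C[n],x)-q) for n,Q in (('scene',quad['scene']),('side',np.roll(quad['side'],k,0))) for x,q in zip(X,Q)]
    if max(e)<6: print(k,X,np.round(e,1))
E
python3 fit.py
```

```text
holder(blue at +y) [ 0.6568 -0.1675  3.0741] 176.13579487935 [-1.   1.  -1.4 -0.7  0.2 -0.7 -0.5  2.7 -0.5  0.2  0.6 -0.1 -3.2  0.1
 -2.5 -1.3 -0.3  1. ]
1 [ 0.6535 -0.2174  0.055 ]
-1 [ 0.6602 -0.1176  0.055 ]
scene 370 [[453. 379.]
 [413. 338.]
 [438. 330.]
 [478. 369.]]
side 588 [[175. 363.]
 [156. 325.]
 [207. 301.]
 [225. 338.]]
bay tri [0.666  0.2572 0.0872] planes [0.6646 0.2574 0.085 ] [0.6674 0.2561 0.085 ]
scene green [401.0161 296.8514] [391 289  21  17 249]
side green [254.518  297.6856] [245 288  20  21 334]
button [0.6355 0.1567 0.1019] dist 0.10606274090515404
3 [[0.7034 0.2895 0.1018]
 [0.6841 0.2114 0.1002]
 [0.6288 0.225  0.0736]
 [0.6482 0.3029 0.0749]] [0.2 1.  0.2 0.7 0.1 0.9 0.2 0.6]
```

```bash
python3 -m creep '[[0.087,[0,0,0],[0,0,-6.67]],[0.087,[0,0,0],[0,0,-6.67]],[0.087,[0,0,0],[0,0,-6.67]],[0.087,[0,0,0],[0,0,-6.67]],[0.087,[0,0,0],[0,0,-6.67]]]' >/dev/null
python3 -m creep '[[0.087,[0,0,0],[0,0,-6.67]],[0.087,[0,0,0],[0,0,-6.67]],[0.087,[0,0,0],[0,0,-6.67]],[0.087,[0,0,0],[0,0,-6.67]],[0.087,[0,0,0],[0,0,-6.67]]]'
python3 -m creep '[[0.087,[0.0267,0.0279,0],[0,0,0]],[0.087,[0.0267,0.0279,0],[0,0,0]],[0.087,[0.0267,0.0279,0],[0,0,0]],[0.087,[0.0267,0.0279,0],[0,0,0]],[0.087,[0.0267,0.0279,0],[0,0,0]]]'
python3 -m creep '[[0.087,[0.0267,0.0279,0],[0,0,0]],[0.087,[0.0267,0.0279,0],[0,0,0]],[0.087,[0.0267,0.0279,0],[0,0,0]],[0.087,[0.0267,0.0279,0],[0,0,0]],[0.087,[0.0267,0.0279,0],[0,0,0]]]'
python3 -m creep '[[0.087,[0.0267,0.0279,0],[0,0,0]],[0.087,[0.0267,0.0279,0],[0,0,0]],[0.087,[0.0267,0.0279,0],[0,0,0]],[0.087,[0.0267,0.0279,0],[0,0,0]],[0.087,[0.0267,0.0279,0],[0,0,0]]]'
python3 - <<'E'
from h import *
s=monitor.sense(); print(s['tool_pos'],R.from_quat(s['eef_rot']).as_matrix().round(3))
c=look('wrist','w1.png'); print(c['hand_eye'].round(3),c['K'])
print('pred', proj(c,[.6535,-.2174,.105]),proj(c,[.6602,-.1176,.105]))
for q in ['blue_center','orange_center']: print(q,[(r['p'],r['bbox']) for r in finder.regions_of(q,'wrist')[:2]])
E
```

```text
clock: 1.93
tool_pos: [0.2077, -0.5895, 0.2226]
eef_rot: [0.729, 0.685, 0.0, 0.0]
wrist_force: [0.1, -0.2, 0.0]
width: 0.087
finger_force: 0.0
clock: 2.35
tool_pos: [0.3571, -0.4645, 0.2228]
eef_rot: [0.731, 0.683, -0.0, 0.0]
wrist_force: [0.2, -1.2, 0.5]
width: 0.0868
finger_force: 0.0
clock: 2.77
tool_pos: [0.5054, -0.3407, 0.2228]
eef_rot: [0.731, 0.683, -0.0, 0.0]
wrist_force: [0.5, -0.4, -0.0]
width: 0.087
finger_force: 0.0
clock: 3.18
tool_pos: [0.6536, -0.2171, 0.2226]
eef_rot: [0.731, 0.683, -0.0, 0.0]
wrist_force: [-0.2, -0.4, 0.8]
width: 0.087
finger_force: 0.0
[ 0.65363684 -0.21713495  0.22263213] [[ 0.068  0.998  0.   ]
 [ 0.998 -0.068 -0.   ]
 [-0.     0.    -1.   ]]
[[-0.     0.965  0.261  0.071]
 [ 1.    -0.     0.001  0.001]
 [ 0.001  0.261 -0.965 -0.163]
 [ 0.     0.     0.     1.   ]] [[347.07098166   0.         321.41288208]
 [  0.         347.07098166 236.92234624]
 [  0.           0.           1.        ]]
pred [320.64893905 232.09850181] [320.3865188  104.22121905]
blue_center [(0.69, [326.4, 227.8, 58.2, 83.3])]
orange_center [(0.83, [319.6, 108.8, 62.2, 87.3])]
```

View pics/w1.png

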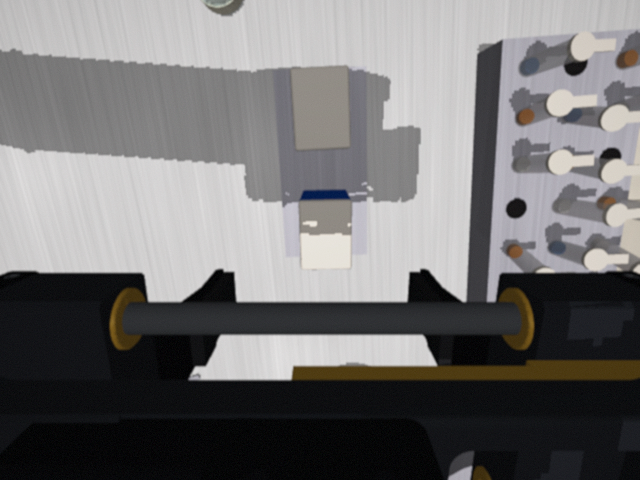

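The wrist view shows blue's cap centred near (326,234), about 5 px right of the prediction, and orange's cap near (320,108). I'll compute the correction.

Run:
```python
from h import *
c=look('wrist')
b=plane(c,(326,234),.105);o=plane(c,(320.5,108),.105)
print(b,o,np.linalg.norm(b-o),'yaw',np.degrees(np.arctan2(*(o-b)[:2])))
for uv in [(300,199),(352,199),(301,270),(352,269),(292,68),(348,66),(297,150),(350,149)]: print(uv,plane(c,uv,.105).round(4))
s=monitor.sense();M=R.from_quat(s['eef_rot']).as_matrix();print('tool shift',M.T@(b-s['tool_pos']))
```

```text
[ 0.65850835 -0.21566226  0.105     ] [ 0.66012967 -0.11691138  0.105     ] 0.0987641894764837 yaw 0.9406156915217045
(300, 199) [ 0.6392 -0.1851  0.105 ]
(352, 199) [ 0.6812 -0.1877  0.105 ]
(301, 270) [ 0.6353 -0.2461  0.105 ]
(352, 269) [ 0.6789 -0.2479  0.105 ]
(292, 68) [ 0.6409 -0.0879  0.105 ]
(348, 66) [ 0.6822 -0.0891  0.105 ]
(297, 150) [ 0.6399 -0.1466  0.105 ]
(350, 149) [ 0.6812 -0.1484  0.105 ]
tool shift [0.0015753  0.00545451 0.11698541]
```

```bash
python3 -m creep '[[0.087,[0.0013,0.0045,0],[0,0,-1.7]],[0.087,[0,0,0.032],[0,0,0]],[0.087,[0,0,0.032],[0,0,0]],[0.087,[0,0,0.032],[0,0,0]],[0.087,[0,0,0.032],[0,0,0]]]' >/dev/null
python3 -m creep '[[0.087,[0,0,0.016],[0,0,0]],[0.087,[0,0,0.016],[0,0,0]],[0.087,[0,0,0],[0,0,0]],[0.03,[0,0,0],[0,0,0]],[0.03,[0,0,0],[0,0,0]]]'
python3 -m creep '[[0.03,[0,0,0],[0,0,0]],[0.03,[0,0,0],[0,0,0]],[0.03,[0,0,0],[0,0,0]],[0.03,[0,0,0],[0,0,0]],[0.03,[0,0,0],[0,0,0]]]'
```

```text
clock: 4.22
tool_pos: [0.6575, -0.2185, 0.0642]
eef_rot: [0.721, 0.693, 0.0, 0.001]
wrist_force: [-0.3, -0.4, -0.1]
width: 0.0801
finger_force: 0.0
clock: 4.63
tool_pos: [0.6571, -0.2173, 0.0629]
eef_rot: [0.72, 0.694, 0.0, 0.0]
wrist_force: [0.4, 0.0, -0.6]
width: 0.0484
finger_force: 0.0
```

```bash
python3 -m creep '[[0.03,[0,0,0],[0,0,0]],[0.03,[0,0,0],[0,0,0]],[0.03,[0,0,0],[0,0,0]],[0.03,[0,0,0],[0,0,0]],[0.03,[0,0,0],[0,0,0]]]'
python3 -m creep '[[0.03,[0,0,-0.01],[0,0,0]],[0.03,[0,0,-0.02],[0,0,0]],[0.03,[0,0,-0.04],[0,0,0]],[0.03,[0,0,-0.04],[0,0,0]],[0.03,[0,0,-0.04],[0,0,0]]]'
python3 - <<'E'
from h import *
s=monitor.sense(); print(s['tool_pos'],R.from_quat(s['eef_rot']).as_matrix().round(3),s['q'])
c=look('wrist'); 
for q in ['blue_center','orange_center']: print(q,[(r['p'],r['bbox']) for r in finder.regions_of(q,'wrist')[:2]])
# target
yaw=np.radians(-13.5);t=np.radians(25)
xb=np.array([np.cos(yaw)*np.cos(t),np.sin(yaw)*np.cos(t),np.sin(t)]); zb=np.array([-np.cos(yaw)*np.sin(t),-np.sin(yaw)*np.sin(t),np.cos(t)]); yb=np.cross(zb,xb)
Rt=np.column_stack([yb,xb,-zb]); print(np.linalg.det(Rt))
M=R.from_quat(s['eef_rot']).as_matrix()
print('rotvec tool deg',np.degrees((R.from_matrix(M.T@Rt)).as_rotvec()), 'zb',zb)
bay=np.array([.666,.257,.086])
tgt=bay+zb*(.058+.09)  # TCP 58mm above foot, foot 90mm above mouth
print('tgt',tgt,'in final tool axes',Rt.T@(tgt-s['tool_pos']),'in current', M.T@(tgt-s['tool_pos']))
E
```

```text
clock: 5.05
tool_pos: [0.6571, -0.2173, 0.0627]
eef_rot: [0.72, 0.693, 0.0, 0.0]
wrist_force: [-1.4, 0.5, 2.6]
width: 0.044
finger_force: 29.9
clock: 5.47
tool_pos: [0.6564, -0.2171, 0.2143]
eef_rot: [0.72, 0.694, -0.0, -0.0]
wrist_force: [1.1, -0.7, -2.1]
width: 0.0439
finger_force: 29.9
[ 0.65638936 -0.21705278  0.2143487 ] [[ 0.038  0.999 -0.001]
 [ 0.999 -0.038  0.   ]
 [ 0.    -0.001 -1.   ]] [ 0.56808417  0.52808778 -0.47660402  1.24849618  0.23568886  1.42011632
  0.07436403]
blue_center [(0.87, [324.2, 296.4, 117.7, 138.7])]
orange_center [(0.61, [320.5, 107.9, 62.3, 85.8])]
0.9999999999999998
rotvec tool deg [-24.97453581  -2.48867771  11.14121387] zb [-0.41094129  0.09865827  0.90630779]
tgt [0.60518069 0.27160142 0.22013355] in final tool axes [ 0.46319823 -0.14606991 -0.07449639] in current [ 0.48636135 -0.06972026 -0.00551847]
```

```bash
python3 -m creep '[[0.03,[0.0324,-0.0047,-0.002],[0,0,0]],[0.03,[0.0324,-0.0047,-0.002],[0,0,0]],[0.03,[0.0324,-0.0047,-0.002],[0,0,0]],[0.03,[0.0324,-0.0047,-0.002],[0,0,0]],[0.03,[0.0324,-0.0047,-0.002],[0,0,0]]]' >/dev/null
python3 -m creep '[[0.03,[0.0324,-0.0047,-0.002],[0,0,0]],[0.03,[0.0324,-0.0047,-0.002],[0,0,0]],[0.03,[0.0324,-0.0047,-0.002],[0,0,0]],[0.03,[0.0324,-0.0047,-0.002],[0,0,0]],[0.03,[0.0324,-0.0047,-0.002],[0,0,0]]]' >/dev/null
python3 -m creep '[[0.03,[0.0324,-0.0047,-0.002],[0,0,0]],[0.03,[0.0324,-0.0047,-0.002],[0,0,0]],[0.03,[0.0324,-0.0047,-0.002],[0,0,0]],[0.03,[0.0324,-0.0047,-0.002],[0,0,0]],[0.03,[0.0324,-0.0047,-0.002],[0,0,0]]]'
python3 -m creep '[[0.03,[0,0,0],[-5,-0.5,2.23]],[0.03,[0,0,0],[-5,-0.5,2.23]],[0.03,[0,0,0],[-5,-0.5,2.23]],[0.03,[0,0,0],[-5,-0.5,2.23]],[0.03,[0,0,0],[-5,-0.5,2.23]]]'
python3 -m creep '[[0.03,[0,0,0],[0,0,0]],[0.03,[0,0,0],[0,0,0]],[0.03,[0,0,0],[0,0,0]],[0.03,[0,0,0],[0,0,0]],[0.03,[0,0,0],[0,0,0]]]'
cat > ap.py <<'E'
import sys
from h import *
np.set_printoptions(precision=4,suppress=True)
yaw=np.radians(-13.5);t=np.radians(25)
xb=np.array([np.cos(yaw)*np.cos(t),np.sin(yaw)*np.cos(t),np.sin(t)]); zb=np.array([-np.cos(yaw)*np.sin(t),-np.sin(yaw)*np.sin(t),np.cos(t)]); yb=np.cross(zb,xb)
Rt=np.column_stack([yb,xb,-zb]); bay=np.array([.666,.257,.086])
s=monitor.sense(); M=R.from_quat(s['eef_rot']).as_matrix()
print('rotvec',np.degrees(R.from_matrix(M.T@Rt).as_rotvec()),'TCP in bay frame',np.column_stack([xb,yb,zb]).T@(s['tool_pos']-bay),s['wrist_force'])
E
python3 - <<'E'
from ap import *
for n in ['wrist','scene','side']: look(n,n+'2.png')
a=cv2.imread('pics/wrist2.png');b=cv2.imread('pics/scene2.png');d=cv2.imread('pics/side2.png')
cv2.imwrite('pics/m2.png',np.vstack([np.hstack([cv2.resize(a,(400,300)),b[180:480,240:640]]),np.hstack([d[180:480,80:480],np.zeros((300,400,3),np.uint8)])]))
E
```

```text
clock: 6.87
tool_pos: [0.6042, 0.2721, 0.2411]
eef_rot: [0.721, 0.693, -0.001, -0.0]
wrist_force: [-0.7, 0.2, -2.2]
width: 0.0437
finger_force: 29.9
clock: 7.28
tool_pos: [0.6044, 0.2707, 0.2415]
eef_rot: [0.767, 0.604, 0.135, 0.172]
wrist_force: [-0.2, -0.1, -2.3]
width: 0.0441
finger_force: 29.9
clock: 7.7
tool_pos: [0.6061, 0.2701, 0.2423]
eef_rot: [0.767, 0.604, 0.134, 0.17]
wrist_force: [-0.7, 0.4, -1.8]
width: 0.0438
finger_force: 29.9
rotvec [-0.0107  0.0658 -0.0921] TCP in bay frame [ 0.0105 -0.0012  0.1676] [-0.6673  0.3613 -1.7877]
```

View pics/m2.png

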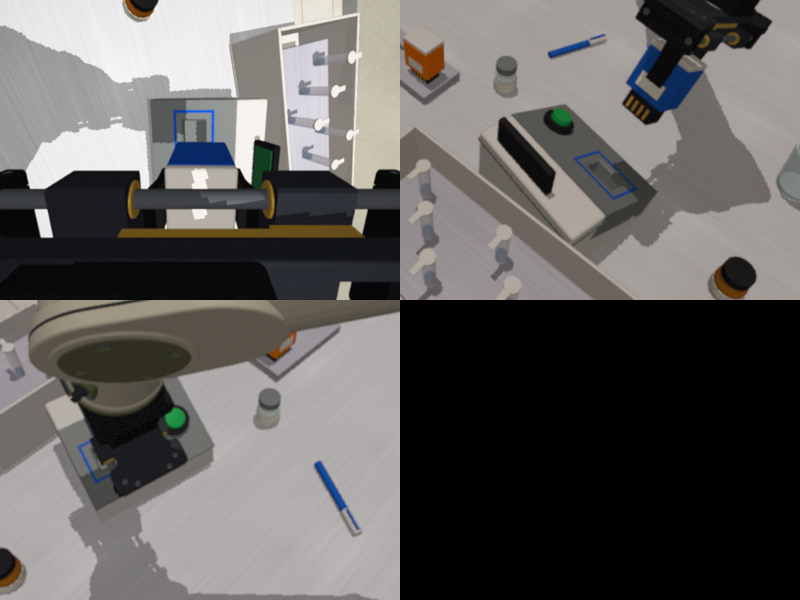

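Wrist: the rim shows at about (174–214,110) in the montage, with the cartridge just below it. Scene: the foot is in the air, roughly aligned with the bay. Next I'll measure the rim and cap edges at full resolution.

Run:
```python
from ap import *
c=look('wrist'); im=c['img']
cr=im[150:390,200:460]; cv2.imwrite('pics/w3.png',cv2.resize(cr,None,fx=2.5,fy=2.5,interpolation=cv2.INTER_CUBIC))
def dp(uv):
    d=c['pose'][:3,:3]@np.diag([1,-1,-1])@np.linalg.inv(c['K'])@[uv[0],uv[1],1];o=c['pose'][:3,3]
    X=o+d*((bay-o)@zb)/(d@zb); return np.column_stack([xb,yb]).T@(X-bay)
for x,y in [(-.0307,.0402),(.0307,.0402),(-.0307,0),(.0307,0),(0,0)]: print('rim pred',x,y,proj(c,bay+x*xb+y*yb))
T=s['tool_pos']
for dx in(-.022,.022): 
  print('cap pred far top',proj(c,T+M@[.03,dx,-.042]),'near top',proj(c,T+M@[-.03,dx,-.042]),'far bottom of body',proj(c,T+M@[.03,dx,.028]))
for uv in [(279,177),(342,177),(279,225),(342,225)]: print(uv,dp(uv))
```

```text
rotvec [ 0.0332  0.0462 -0.0576] TCP in bay frame [ 0.01   -0.0009  0.1679] [ 1.1375  0.0365 -2.8603]
rim pred -0.0307 0.0402 [277.4502 176.4367]
rim pred 0.0307 0.0402 [342.7126 176.3858]
rim pred -0.0307 0 [278.8556 218.2751]
rim pred 0.0307 0 [342.08   218.2284]
rim pred 0 0 [310.4668 218.2517]
cap pred far top [259.3363 260.5247] near top [266.124  398.9262] far bottom of body [280.9957 219.7121]
cap pred far top [379.6795 260.5785] near top [373.2447 399.0016] far bottom of body [359.523  219.7413]
(279, 177) [-0.0293  0.0397]
(342, 177) [0.03   0.0396]
(279, 225) [-0.0308 -0.0067]
(342, 225) [ 0.0307 -0.0068]
```

View pics/w3.png

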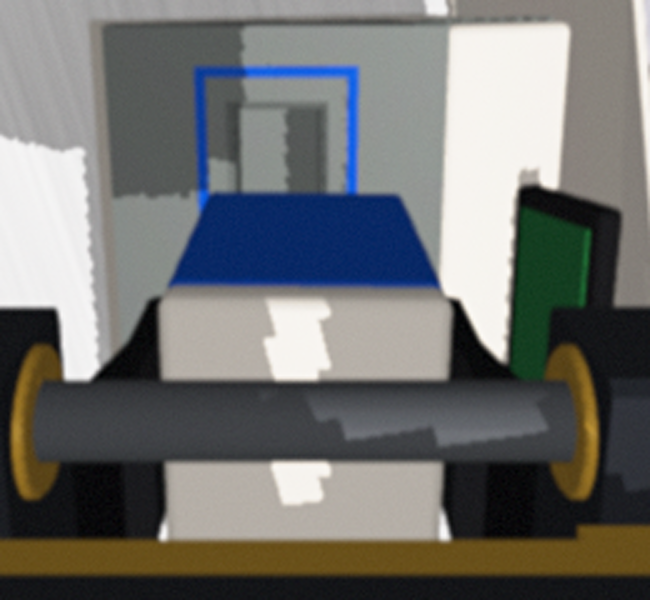

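The rim matches my estimate to under 1 mm. The cartridge appears shifted about -4 mm along tool x, so I'll check it with the scene camera and get the offset and tilt.

Run:
```python
from ap import *
from scipy.optimize import least_squares
c=look('scene'); cw=look('wrist'); I=c['img'].astype(int)
T=s['tool_pos']
m=((I[...,0]-I[...,2]>40)&(I[...,0]-I[...,1]>20)).astype(np.uint8); m[:, :430]=0; m[300:]=0
k,l,st,ce=cv2.connectedComponentsWithStats(m);print(st)
im=c['img'].copy()
def draw(off,col):
  for z,sx,sy in [(.028,.03,.022),(.058,.022,.015),(-.034,.03,.022)]:
    p=np.array([proj(c,T+M@[off+i*sx,j*sy,z]) for i,j in((-1,-1),(1,-1),(1,1),(-1,1))]); print(off,z,p.round(1).tolist())
    cv2.polylines(im,[(p*16).astype(int)],True,col,1,cv2.LINE_AA,4)
draw(0,(0,0,255)); draw(-.004,(0,255,0))
cv2.imwrite('pics/s3.png',cv2.resize(im[200:320,440:600],None,fx=5,fy=5,interpolation=cv2.INTER_CUBIC))
```

```text
rotvec [ 0.043   0.0418 -0.0402] TCP in bay frame [ 0.0098 -0.0008  0.168 ] [ 0.0543  0.1213 -1.7167]
[[     0      0    640    480 305438]
 [   431    214     14      6     26]
 [   467    225     76     67   1736]]
0 0.028 [[483.6, 262.3], [518.9, 291.1], [502.0, 295.5], [465.9, 265.1]]
0 0.058 [[473.9, 283.7], [498.9, 305.2], [487.1, 308.5], [461.8, 286.2]]
0 -0.034 [[508.5, 224.6], [546.8, 252.7], [530.4, 255.4], [491.2, 225.8]]
-0.004 0.028 [[481.3, 260.5], [516.4, 289.1], [499.4, 293.4], [463.7, 263.2]]
-0.004 0.058 [[471.7, 281.8], [496.5, 303.2], [484.7, 306.4], [459.6, 284.3]]
-0.004 -0.034 [[506.1, 222.8], [544.1, 250.7], [527.7, 253.3], [488.8, 224.0]]
```

View pics/s3.png

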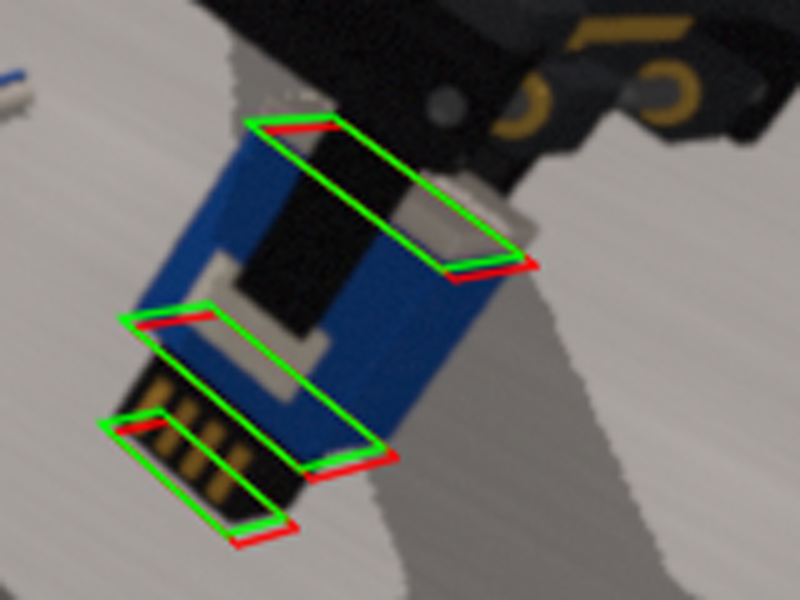

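Scene: the foot sits about 2–3 px up the grip from my model, with a -3 to -5 mm shift along tool x. I'll correct for that and approach to about 20 mm above the mouth.

```bash
python3 -m creep '[[0.03,[0.004,-0.0105,0.01],[0,0,0]],[0.03,[0,0,0.02],[0,0,0]],[0.03,[0,0,0.02],[0,0,0]],[0.03,[0,0,0.02],[0,0,0]],[0.03,[0,0,0.02],[0,0,0]]]' 
python3 -m creep '[[0.03,[0,0,0],[0,0,0]],[0.03,[0,0,0],[0,0,0]],[0.03,[0,0,0],[0,0,0]],[0.03,[0,0,0],[0,0,0]],[0.03,[0,0,0],[0,0,0]]]' >/dev/null
python3 - <<'E'
from ap import *
c=look('scene'); w=look('wrist'); d=look('side')
A=cv2.resize(c['img'][280:400,380:540],(533,400),interpolation=cv2.INTER_CUBIC)
B=cv2.resize(w['img'][150:350,220:420],(266,266),interpolation=cv2.INTER_CUBIC)
D=cv2.resize(d['img'][270:390,140:260],(266,266))
o=np.zeros((532,800,3),np.uint8);o[:400,:533]=A;o[:266,534:]=B;o[266:,534:]=D;cv2.imwrite('pics/m4.png',o)
bl=.0
for x in(-.0165,.0165):
  for y in(-.0235,.0235): print('hole',x,y,(proj(c,bay+x*xb+y*yb)-[380,280])*3.333)
T=s['tool_pos']
for i in(-1,1):
  for j in(-1,1): print('foot',(proj(c,T+M@[-.0035+i*.022,.0007+j*.015,.053])-[380,280])*3.333)
E
```

```text
clock: 8.42
tool_pos: [0.6343, 0.2681, 0.1558]
eef_rot: [0.767, 0.604, 0.134, 0.171]
wrist_force: [0.1, 1.0, -1.8]
width: 0.0438
finger_force: 29.9
rotvec [ 0.1789 -0.0553 -0.0127] TCP in bay frame [-0.0002  0.0042  0.0797] [ 0.3332 -0.0424 -2.21  ]
hole -0.0165 -0.0235 [198.467  198.8609]
hole -0.0165 0.0235 [276.312  276.1474]
hole 0.0165 -0.0235 [154.2606 213.2249]
hole 0.0165 0.0235 [232.8792 293.4895]
foot [228.6169 159.3945]
foot [188.6357 171.4117]
foot [303.9634 231.6597]
foot [264.7337 246.218 ]
```

View pics/m4.png

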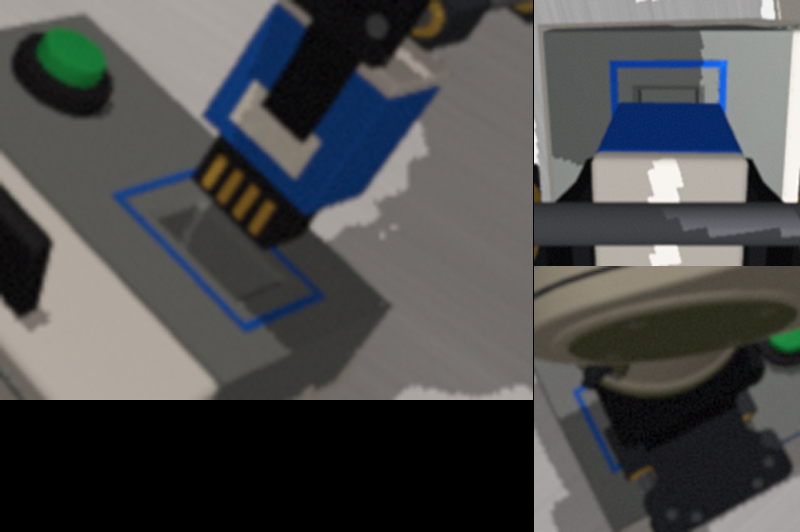

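Scene: the foot's lower edge (193,178)–(268,247) sits over the hole, and compared with the rim it is off by about +1.5 mm in x and +1 mm in y. I'll make that small correction and insert.

```bash
python3 -m creep '[[0.03,[-0.001,-0.0015,0.005],[0,0,0]],[0.03,[0,0,0.006],[0,0,0]],[0.03,[0,0,0.005],[0,0,0]],[0.03,[0,0,0.004],[0,0,0]],[0.03,[0,0,0],[0,0,0]]]' 
python3 -m creep '[[0.03,[0,0,0.004],[0,0,0]],[0.03,[0,0,0.003],[0,0,0]],[0.03,[0,0,0.002],[0,0,0]],[0.03,[0,0,0],[0,0,0]],[0.03,[0,0,0],[0,0,0]]]'
python3 ap.py
```

```text
clock: 9.4
tool_pos: [0.6407, 0.2651, 0.1367]
eef_rot: [0.767, 0.604, 0.134, 0.171]
wrist_force: [0.3, -0.1, -1.8]
width: 0.0438
finger_force: 29.9
clock: 9.82
tool_pos: [0.645, 0.265, 0.1298]
eef_rot: [0.766, 0.604, 0.135, 0.171]
wrist_force: [5.4, 2.2, -3.6]
width: 0.0436
finger_force: 29.9
rotvec [ 0.138  -0.0422 -0.0087] TCP in bay frame [-0.0017  0.0029  0.0492] [ 5.393   2.1894 -3.6147]
```

```bash
python3 -m creep '[[0.03,[0.0007,0.0008,0],[0,0,0]],[0.03,[0,0,0.002],[0,0,0]],[0.03,[0,0,0.002],[0,0,0]],[0.03,[0,0,0.002],[0,0,0]],[0.03,[0,0,0],[0,0,0]]]' 
python3 ap.py
```

```text
clock: 10.23
tool_pos: [0.6477, 0.2645, 0.1241]
eef_rot: [0.767, 0.604, 0.134, 0.171]
wrist_force: [2.7, 1.9, -3.8]
width: 0.0439
finger_force: 29.9
rotvec [ 0.0795  0.0318 -0.0064] TCP in bay frame [-0.0016  0.003   0.0428] [ 2.71    1.9472 -3.7553]
```

Low forces and going in; continue with a slight +x/+y bias.

```bash
python3 -m creep '[[0.03,[0.0005,0.0004,0.002],[0,0,0]],[0.03,[0,0,0.003],[0,0,0]],[0.03,[0,0,0.003],[0,0,0]],[0.03,[0,0,0.003],[0,0,0]],[0.03,[0,0,0],[0,0,0]]]' 
python3 ap.py
```

```text
clock: 10.65
tool_pos: [0.6526, 0.2635, 0.1138]
eef_rot: [0.767, 0.604, 0.134, 0.171]
wrist_force: [0.4, 0.2, -1.4]
width: 0.0435
finger_force: 29.9
rotvec [ 0.0418  0.0671 -0.0076] TCP in bay frame [-0.0014  0.0032  0.0314] [ 0.4341  0.183  -1.411 ]
```

```bash
python3 -m creep '[[0.03,[0,0,0.002],[0,0,0]],[0.03,[0,0,0.002],[0,0,0]],[0.03,[0,0,0.001],[0,0,0]],[0.03,[0,0,0.001],[0,0,0]],[0.03,[0,0,0],[0,0,0]]]' 
python3 ap.py
python3 -m creep '[[0.03,[0,0,0.001],[0,0,0]],[0.03,[0,0,0.001],[0,0,0]],[0.03,[0,0,0.001],[0,0,0]],[0.03,[0,0,0],[0,0,0]],[0.03,[0,0,0],[0,0,0]]]' 
python3 ap.py
```

```text
clock: 11.07
tool_pos: [0.6548, 0.2631, 0.1098]
eef_rot: [0.767, 0.604, 0.134, 0.171]
wrist_force: [-6.0, -2.1, 3.8]
width: 0.0436
finger_force: 29.9
rotvec [ 0.0926  0.0805 -0.0124] TCP in bay frame [-0.0011  0.0034  0.0268] [-6.0274 -2.1365  3.771 ]
clock: 11.48
tool_pos: [0.6554, 0.2634, 0.1092]
eef_rot: [0.767, 0.604, 0.134, 0.171]
wrist_force: [-22.7, -7.2, 23.5]
width: 0.0435
finger_force: 30.0
rotvec [ 0.1487  0.0886 -0.0208] TCP in bay frame [-0.0008  0.0038  0.026 ] [-22.7407  -7.2119  23.4617]
```

```bash
python3 -m creep '[[0.03,[0,0,-0.0025],[0,0,0]],[0.087,[0,0,0],[0,0,0]],[0.087,[0,0,0],[0,0,0]],[0.087,[0,0,0],[0,0,0]],[0.087,[0,0,0],[0,0,0]]]' 
python3 -m creep '[[0.087,[0,0,0],[0,0,0]],[0.087,[0,0,0],[0,0,0]],[0.087,[0,0,0],[0,0,0]],[0.087,[0,0,0],[0,0,0]],[0.087,[0,0,0],[0,0,0]]]' 
python3 -m creep '[[0.087,[0,0,-0.02],[0,0,0]],[0.087,[0,0,-0.03],[0,0,0]],[0.087,[0,0,-0.03],[0,0,0]],[0.087,[0,0,-0.03],[0,0,0]],[0.087,[0,0,-0.03],[0,0,0]]]'
python3 - <<'E'
from ap import *
c=look('scene'); w=look('wrist'); d=look('side')
def ov(c,u0,v0,w_,k):
  im=cv2.resize(c['img'][v0:v0+w_,u0:u0+w_],None,fx=k,fy=k,interpolation=cv2.INTER_CUBIC)
  for z,sx,sy in [(.0,.022,.03),(.07,.022,.03)]:
    p=np.array([proj(c,bay+i*sx*xb+j*sy*yb+z*zb) for i,j in((-1,-1),(1,-1),(1,1),(-1,1))]);p=(p-[u0,v0])*k
    cv2.polylines(im,[(p*16).astype(int)],True,(0,255,0),1,cv2.LINE_AA,4)
  return im
cv2.imwrite('pics/m5.png',np.hstack([cv2.resize(ov(x,*a),(266,266)) if n else ov(x,*a) for n,x,a in []] or [cv2.resize(ov(c,380,240,160,4),(400,400)),cv2.resize(ov(w,200,120,240,4),(400,400))]))
E
```

```text
clock: 11.9
tool_pos: [0.6555, 0.2631, 0.1087]
eef_rot: [0.767, 0.604, 0.134, 0.171]
wrist_force: [0.1, 0.2, -0.2]
width: 0.0632
finger_force: 0.0
clock: 12.32
tool_pos: [0.6553, 0.2633, 0.1089]
eef_rot: [0.767, 0.604, 0.134, 0.171]
wrist_force: [0.4, 0.7, -0.1]
width: 0.0863
finger_force: 0.0
clock: 12.73
tool_pos: [0.5968, 0.2773, 0.2369]
eef_rot: [0.767, 0.604, 0.134, 0.171]
wrist_force: [1.1, 0.4, 0.3]
width: 0.0872
finger_force: 0.0
rotvec [ 0.0803  0.0255 -0.0012] TCP in bay frame [-0.0015  0.0036  0.1672] [1.136  0.3787 0.2937]
```

View pics/m5.png

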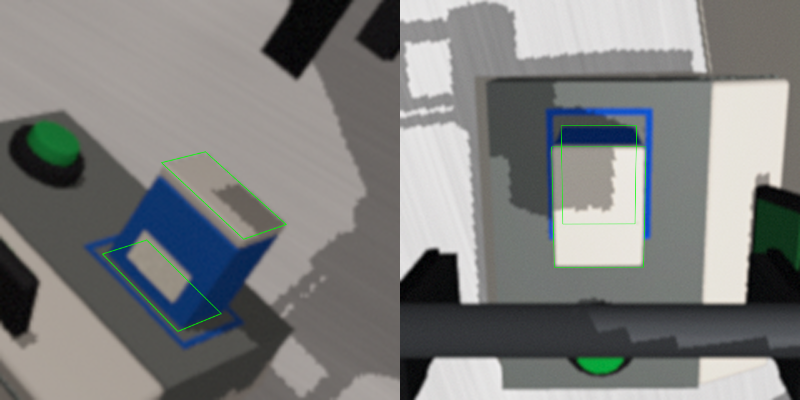

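Both views show the cartridge flush, with its outline matching the model. Next is the button.

```bash
python3 -m creep '[[0,[-0.036,0.0015,0],[0,0,0]],[0,[-0.036,0,0],[0,0,0]],[0,[-0.0366,0,0],[0,0,0]],[0,[0,0,0],[0,0,0]],[0,[0,0,0],[0,0,0]]]' >/dev/null
python3 -m creep '[[0,[0,0,0],[0,0,0]],[0,[0,0,0],[0,0,0]],[0,[0,0,0],[0,0,0]],[0,[0,0,0],[0,0,0]],[0,[0,0,0],[0,0,0]]]' >/dev/null
python3 -m creep '[[0,[0,0,0.035],[0,0,0]],[0,[0,0,0.035],[0,0,0]],[0,[0,0,0.035],[0,0,0]],[0,[0,0,0.032],[0,0,0]],[0,[0,0,0],[0,0,0]]]'
python3 ap.py
python3 -c "
from ap import *
print('btn in bay frame',np.column_stack([xb,yb,zb]).T@(np.array([.6355,.1567,.1019])-bay))"
```

```text
clock: 14.13
tool_pos: [0.6286, 0.1553, 0.1053]
eef_rot: [0.768, 0.604, 0.13, 0.169]
wrist_force: [-1.4, -0.3, -0.7]
width: 0.0016
finger_force: 0.0
rotvec [-0.3519  0.29   -0.0033] TCP in bay frame [-0.0033 -0.1076  0.0228] [-1.3716 -0.343  -0.6777]
rotvec [-0.3519  0.29   -0.0033] TCP in bay frame [-0.0033 -0.1076  0.0228] [-1.3716 -0.343  -0.6777]
btn in bay frame [ 0.0011 -0.1046  0.017 ]
```

```bash
python3 -m creep '[[0,[0.002,0.002,0],[0,0,0]],[0,[0,0,0],[0,0,0]],[0,[0,0,0],[0,0,0]],[0,[0,0,0],[0,0,0]],[0,[0,0,0],[0,0,0]]]' >/dev/null
python3 ap.py
python3 -m creep '[[0,[0,0,0.002],[0,0,0]],[0,[0,0,0.002],[0,0,0]],[0,[0,0,0.002],[0,0,0]],[0,[0,0,0],[0,0,0]],[0,[0,0,0],[0,0,0]]]' >/dev/null
python3 ap.py
```

```text
rotvec [ 0.2113 -0.028  -0.0165] TCP in bay frame [ 0.0034 -0.1025  0.0303] [ 0.5744 -0.4163  0.4213]
rotvec [ 0.0637  0.0446 -0.0148] TCP in bay frame [ 0.0023 -0.1032  0.0226] [0.2634 0.1581 0.1707]
```

```bash
python3 -m creep '[[0,[0,0,0.002],[0,0,0]],[0,[0,0,0.002],[0,0,0]],[0,[0,0,0.002],[0,0,0]],[0,[0,0,0],[0,0,0]],[0,[0,0,0],[0,0,0]]]' >/dev/null
python3 ap.py
python3 -m creep '[[0,[0,0,0.002],[0,0,0]],[0,[0,0,0.002],[0,0,0]],[0,[0,0,0.001],[0,0,0]],[0,[0,0,0],[0,0,0]],[0,[0,0,0],[0,0,0]]]' >/dev/null
python3 ap.py
```

```text
rotvec [ 0.1009  0.0214 -0.0095] TCP in bay frame [ 0.0026 -0.1029  0.0169] [-1.5302  0.2175  3.7292]
rotvec [0.1719 0.1144 0.0158] TCP in bay frame [ 0.0028 -0.1026  0.0147] [-31.5233  -3.1925  37.5668]
```

Pressed to the bottom at about 45 N; now retreat.

```bash
python3 -m creep '[[0,[0,0,-0.01],[0,0,0]],[0,[0,0,-0.03],[0,0,0]],[0,[0,0,-0.035],[0,0,0]],[0,[0,0,-0.035],[0,0,0]],[0,[0,0,-0.035],[0,0,0]]]' >/dev/null
python3 -m creep '[[0,[0,0,0],[0,0,0]],[0,[0,0,0],[0,0,0]],[0,[0,0,0],[0,0,0]],[0,[0,0,0],[0,0,0]],[0,[0,0,0],[0,0,0]]]'
python3 - <<'E'
from ap import *
c=look('scene'); cv2.imwrite('pics/f.png',cv2.resize(c['img'][180:420,180:540],(720,480)))
E
```

```text
clock: 16.63
tool_pos: [0.5792, 0.1712, 0.2274]
eef_rot: [0.767, 0.604, 0.133, 0.17]
wrist_force: [0.1, -0.3, 0.4]
width: 0.0004
finger_force: 0.0
rotvec [-0.0415  0.1039 -0.0156] TCP in bay frame [ 0.0014 -0.1036  0.1553] [ 0.1005 -0.2907  0.4352]
```

View pics/f.png

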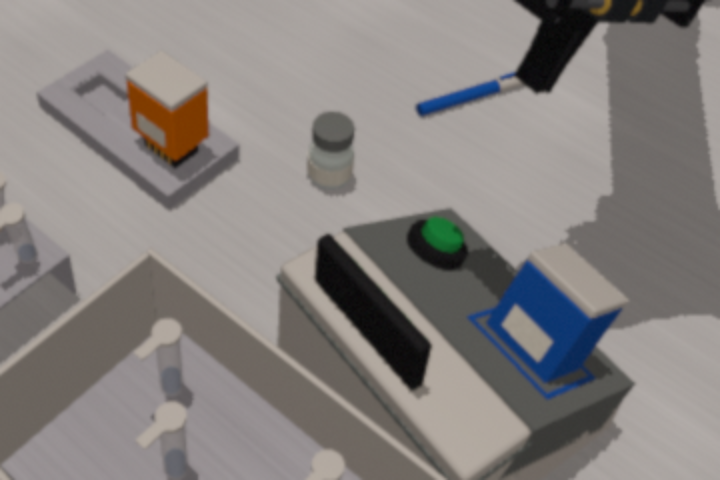

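The button is up, the cartridge is flush and orange stands in its well. As I'm not sure the force came from the button's own stop rather than its housing, I'll press again and look while holding it down.

```bash
python3 -m creep '[[0,[0,-0.0015,0.035],[0,0,0]],[0,[-0.001,0,0.035],[0,0,0]],[0,[0,0,0.035],[0,0,0]],[0,[0,0,0.025],[0,0,0]],[0,[0,0,0],[0,0,0]]]' >/dev/null
python3 -m creep '[[0,[0,0,0],[0,0,0]],[0,[0,0,0],[0,0,0]],[0,[0,0,0],[0,0,0]],[0,[0,0,0],[0,0,0]],[0,[0,0,0],[0,0,0]]]' >/dev/null; python3 ap.py
for i in 1; do python3 -m creep '[[0,[0,0,0.001],[0,0,0]],[0,[0,0,0.001],[0,0,0]],[0,[0,0,0.001],[0,0,0]],[0,[0,0,0],[0,0,0]],[0,[0,0,0],[0,0,0]]]' >/dev/null;  python3 ap.py; done
python3 -m creep '[[0,[0,0,0.001],[0,0,0]],[0,[0,0,0.001],[0,0,0]],[0,[0,0,0],[0,0,0]],[0,[0,0,0],[0,0,0]],[0,[0,0,0],[0,0,0]]]' >/dev/null;  python3 ap.py
python3 -m creep '[[0,[0,0,0.001],[0,0,0]],[0,[0,0,0.001],[0,0,0]],[0,[0,0,0],[0,0,0]],[0,[0,0,0],[0,0,0]],[0,[0,0,0],[0,0,0]]]' >/dev/null;  python3 ap.py
python3 -m creep '[[0,[0,0,0.001],[0,0,0]],[0,[0,0,0.001],[0,0,0]],[0,[0,0,0],[0,0,0]],[0,[0,0,0],[0,0,0]],[0,[0,0,0],[0,0,0]]]' >/dev/null;  
python3 -c "
from ap import *
c=look('scene');d=look('side')
cv2.imwrite('pics/p.png',np.hstack([cv2.resize(c['img'][260:340,360:440],(400,400),interpolation=2),cv2.resize(d['img'][250:350,200:300],(400,400))]))"
```

```text
rotvec [ 0.1926 -0.0169 -0.017 ] TCP in bay frame [ 0.0017 -0.1036  0.0281] [-0.0095  0.0465 -0.2337]
rotvec [ 0.0738  0.038  -0.0152] TCP in bay frame [ 0.0008 -0.1041  0.0237] [ 0.2704  0.1214 -0.1922]
rotvec [ 0.0819  0.0333 -0.0121] TCP in bay frame [ 0.0009 -0.1041  0.0218] [-0.1474 -0.1638 -0.6039]
rotvec [ 0.0962  0.0261 -0.0097] TCP in bay frame [ 0.001  -0.1039  0.0199] [-1.1493 -0.3578  2.4155]
rotvec [ 0.0993  0.0217 -0.0118] TCP in bay frame [ 0.001  -0.1039  0.0179] [-2.5528  0.6226  2.758 ]
```

View pics/p.png

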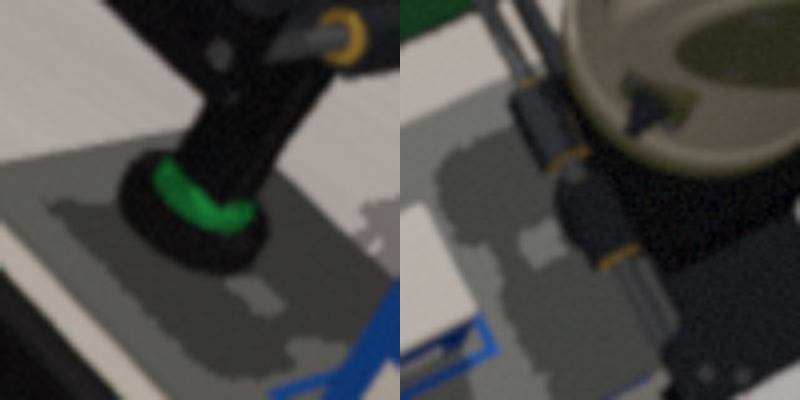

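The fingertips sit on the green, clear of the housing. Contact is at about 21 mm and the stop at about 15 mm, so it gets the full 6 mm travel. I'll press down once more, retreat and hand in.

```bash
python3 -m creep '[[0,[0,0,0.002],[0,0,0]],[0,[0,0,0.002],[0,0,0]],[0,[0,0,0],[0,0,0]],[0,[0,0,0],[0,0,0]],[0,[0,0,0],[0,0,0]]]' >/dev/null;  python3 ap.py
python3 -m creep '[[0,[0,0,-0.01],[0,0,0]],[0,[0,0,-0.03],[0,0,0]],[0,[0,0,-0.035],[0,0,0]],[0,[0,0,-0.035],[0,0,0]],[0,[0,0,-0.035],[0,0,0]]]' >/dev/null
python3 -m creep '[[0,[0,0,0],[0,0,0]],[0,[0,0,0],[0,0,0]],[0,[0,0,0],[0,0,0]],[0,[0,0,0],[0,0,0]],[0,[0,0,0],[0,0,0]]]'
python3 -c "
from h import *
print(ticket.close_job())"
```

```text
rotvec [ 0.1329  0.0689 -0.0004] TCP in bay frame [ 0.0012 -0.1038  0.0151] [-16.2734  -1.371   20.2009]
clock: 20.53
tool_pos: [0.5768, 0.1708, 0.2285]
eef_rot: [0.767, 0.604, 0.133, 0.17]
wrist_force: [0.1, 0.1, 0.2]
width: 0.0004
finger_force: 0.0
the job is handed in; nothing more can be done
None
```

The blue cartridge is plugged flush in the bay, the start button was pressed to its stop (twice, the second to confirm) and released, the orange cartridge still stands in its well, and the job was handed in at about 20.5 s; no verdict was returned.

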